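Gauge two lens barrels and sort them

ROBOT

A 7-joint arm with a two-finger parallel gripper is mounted at the origin on the work surface. World frame = base frame: x ahead of the robot, y to its left, z up, the work surface at z = 0. Lengths are in m, angles in degrees, forces in N, time in s.
With the tool pointing down it reaches from about 0.425 to 0.875 m from the base axis. Payload 4.7 kg.
Tool frame: the origin (TCP) lies on the centre line of the jaws, within the pads' length; the fingertips stand 17 mm ahead of it and the grasp point (between the pads) lies 2 mm behind it; z points along the fingers, y is the line along which they close (so a half turn about z gives the same grasp; the last joint's range is limited). The gripper opens to 87 mm and grips with 3 to 60 N. Pads are 19 mm wide; open, the fingers measure 117 mm over their backs; the gripper's body (75 mm by 190 mm) begins 51 mm behind the grasp point.
Start: joints at [64.406, 18.392, -4.016, 83.108, 1.295, 78.541, -3.26], TCP at [0.289, -0.582, 0.24] pointing down, gripper open.
Joint ranges: [-163.93, 163.93], [-17.29, 119.83], [-79.2, 71.16], [3.27, 140.29], [-89.18, 269.18], [5.43, 117.66], [-154.24, 154.24]. Speed limits (degrees/s): [147.25, 147.25, 180, 180, 180, 180, 180].

INTERFACE

Orientations are given as [roll, pitch, yaw] about the fixed x, y, z axes, in that order (R = Rz(yaw) Ry(pitch) Rx(roll)).
In Python, from cell import env, read_camera gives the robot as it stands.
- The arm moves only by the shell command python3 -m jog 'ROWS' [FORCE]. ROWS is JSON, a list of rows, each a list of 5 numbers: the opening, from 0 (shut) to 1 (fully open), then the shift along the tool's x, y, z each as a share of 0.02 m, from -1 to 1, then the turn about the tool's z as a share of 45 degrees, from -1 to 1. In form: [[gripper, x, y, z, yaw], ...]. A call has 1 to 12 rows; each row shifts and turns the commanded pose from where the row before left it, along the tool's axes as they then stand; what a row does not reach is not made up. A row lasts 1/12 s, in which the tool goes at most 41.7 mm and 7.16 degrees, less where a joint would pass 70% of its speed; a pose out of reach is approached as far as the arm can. A call with a number of a shift or a turn outside -1 to 1 is refused whole. A call with a gripper value outside its range is refused whole. The fingers move at their own pace and stop on an object; FORCE is the grip in N (left out, the last holds). Time passes only in rows, so rows that do not move let the fingers close. It gives the time, the measured TCP pose, the force, the opening and the grip force at its end, in the units of the state.
- env.get_obs(): the state, without advancing time (a new reading comes with each control period).
- read_camera(name): name is "scene" or "top"; returns a dict with "color" (400x640x3 uint8, red, green, blue), "range_z" (400x640 float32, m along the optical axis (not along the pixel's ray), 0 where there is no reading), "mtx" (3x3 intrinsics, pixels), "k1" (the pictures are not rectified: a ray, as slopes to the right and down, at radius r is drawn at 1 + k1 r^2 times it, then the intrinsics apply), "world_from_camera" (4x4, takes a point from camera to world coordinates). Camera axes: x right, y down, z forward; pixel columns grow to the right and rows downward; lengths in m; the calibration is good to about 2 mm. A picture is of the moment at which its call begins.
- env.sign_off(): hands the job in; it is judged then, once.
The state is a dict: "time_s": time; "qpos": joint angles; "joint_velocities": joint speeds; "effort": joint torques, N m; "tool_pos": TCP position; "tool_rot": TCP orientation; "force": force on the tool from outside, world axes, zero at the start; "wrist_torque": the same for the moment, N m; "grip_width": finger opening in m; "grasp_force": force on a finger pad.
Only numpy, scipy, OpenCV 4.12 (cv2) and the standard library are available. Lean on these libraries where they do the work, as an engineer would, in place of code of your own. Each camera call takes 0.05 s, during which the arm holds its last target. There are 200 camera calls.

TASK

Two brass lens barrels stand near the robot: gauge them one at a time on the upright steel gauge pin, lowering each gently and squarely over the pin as far as it will go. The barrel that slides fully down to the collar is good: take it off again and stand it upright on the floor of the white tray; the one that stops on the pin's tip is a reject: drop it into the grey box. Sort the first before moving the second, and do not disturb the other things on the bench.

Things in the scene. Friction and masses are not known exactly. Their poses are not given: they have to be found in the camera images.
- barrel_a: Brass lens barrel standing upright: an open tube 52 mm outside diameter and 70 mm high, with a white band 55 mm across and 9 mm high round its foot; about 0.4 kg. The two barrels look alike outside; one has a 39 mm bore and the other a 33 mm bore, and the gauge tells which. Origin: centre of its underside, z up along the tube.
- barrel_b: Brass lens barrel standing upright: an open tube 52 mm outside diameter and 70 mm high, with a white band 55 mm across and 9 mm high round its foot; about 0.4 kg. The two barrels look alike outside; one has a 39 mm bore and the other a 33 mm bore, and the gauge tells which. Origin: centre of its underside, z up along the tube.
- barrel_a_mid (a point): Centre of that barrel, on its axis 35 mm above its underside.
- barrel_b_mid (a point): Centre of that barrel, on its axis 35 mm above its underside.
- gauge: Fixed plug gauge: black base 100 x 100 x 20 mm, aluminium collar 60 mm across from 20 to 35 mm height, and on it a vertical steel pin 36 mm in diameter and 45 mm tall, whose top 6 mm taper to a flat tip 27 mm across. Origin: centre of the base's underside; the pin stands over it.
- pin_seat (a point): Foot of the gauge pin on its axis, level with the collar's top (35 mm above the bench): the underside of a good barrel rests here.
- pin_tip (a point): Centre of the pin's flat tip, 80 mm above the bench. The underside of a tight barrel stops about 4 mm below this level.
- tray: Fixed white tray for good barrels, 150 (x) x 200 (y) x 28 mm high, walls and floor 5 mm thick, with one 5 mm wall across the middle (at its y = 0, as high as the rim) making two halves, each 140 x 92 mm; the half on its +y side holds a black lens ring, the half on its -y side is empty (centre at y = -0.049). Origin: centre of its underside.
- reject_box: Fixed open grey box for rejects, 160 x 160 x 80 mm high, walls and floor 4 mm thick. Origin: centre of its underside.
- lens_ring: Bystander: black lens ring, 64 mm across and 14 mm high, lying in one half of the tray (origin: centre of its underside).
- loupe: Bystander: black eyepiece loupe standing on end, 36 mm across, 40 mm high (origin: centre of its underside).
- jar: Bystander: amber glass jar, 44 mm across, 60 mm high (origin: centre of its underside).
- driver: Bystander: screwdriver with black handle, 160 mm long, lying flat.
- mount: Bystander: aluminium flanged lens mount, 60 mm across, 30 mm high (origin: centre of its underside).
- spanner: Bystander: steel spanner, 150 mm long, lying flat.
- lens_case: Bystander: closed grey lens case 80 x 60 x 25 mm (origin: centre of its underside).
There are look-alikes about, which are no part of the job. Leave any pink or purple look-alike of the barrel_b alone. Of the things like the gauge, leave any that is turquoise; of the rest the larger one is meant.

How it is judged:
By the outcome, as a careful person would: the job done as asked, in the order asked, and still so for the second after the job is handed in, with the robot touching nothing.
It also fails if it takes over 67 s, if anything falls off the work surface, if the arm or the gripper's body presses on something with over 40 N, if the wrist force passes 120 N, or if a joint passes its speed limit or range.

## Working session

There is one attempt and no reset: what is moved stays moved. The work goes in short steps, Python scripts to look and compute and a shell command to move; the robot and the scene stay as the last step left them, time stands still between calls to the robot, and variables do not carry over. Pictures are saved under pics/ and viewed, at most 10 in all, crops included, and the job is handed in when it is done.

```bash
mkdir -p pics; cat > h.py <<'E'
import numpy as np, cv2
from cell import env, read_camera
def cloud(c):
    K=c["mtx"];z=c["range_z"];h,w=z.shape
    u,v=np.meshgrid(np.arange(w),np.arange(h))
    x=(u-K[0,2])/K[0,0];y=(v-K[1,2])/K[1,1]
    p=np.stack([x,y]);q=p.copy()
    for _ in range(10): q=p/(1+c["k1"]*(q**2).sum(0))
    P=np.stack([q[0]*z,q[1]*z,z,np.ones_like(z)],-1)@np.array(c["world_from_camera"]).T
    P=P[...,:3].copy();P[z==0]=np.nan
    return P
E
python3 - <<'E'
from h import *
for n in("top","scene"):
    c=read_camera(n);cv2.imwrite(f"pics/{n}0.png",c["color"][...,::-1]);np.save(f"{n}0.npy",cloud(c))
    print(n,np.round(c["world_from_camera"],2).tolist(),c["k1"])
o=env.get_obs();print({k:np.round(v,3).tolist() for k,v in o.items()})
E
```

```text
top [[-0.0, -0.99, 0.14, 0.37], [-1.0, 0.0, -0.03, 0.02], [0.03, -0.14, -0.99, 1.25], [0.0, 0.0, 0.0, 1.0]] -0.0573256624407489
scene [[-0.8, 0.34, -0.49, 1.02], [0.6, 0.48, -0.64, 0.64], [0.01, -0.81, -0.59, 0.66], [0.0, 0.0, 0.0, 1.0]] -0.0893915080492364
{'time_s': 0.1, 'qpos': [64.405, 18.437, -4.017, 83.167, 1.296, 78.541, -3.26], 'joint_velocities': [-0.025, -0.119, 0.047, -0.1, -0.022, -0.041, -0.048], 'effort': [-0.001, -49.257, -0.406, -31.34, -0.064, 0.039, 0.0], 'tool_pos': [0.289, -0.582, 0.239], 'tool_rot': [-179.9, 0.006, 26.406], 'force': [-0.27, 0.736, -0.069], 'wrist_torque': [0.029, 0.037, -0.012], 'grasp_force': 0.0, 'grip_width': 0.087}
```

View pics/top0.png

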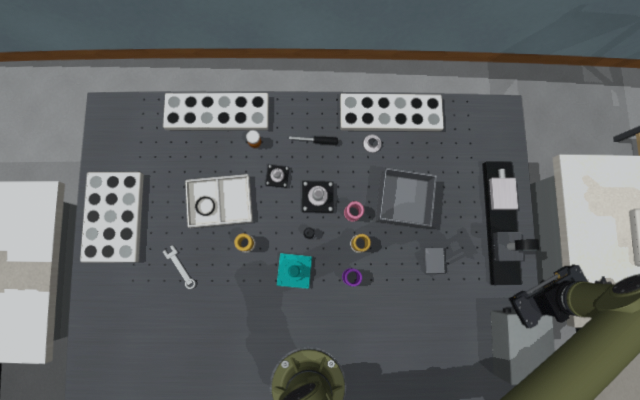

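View pics/scene0.png

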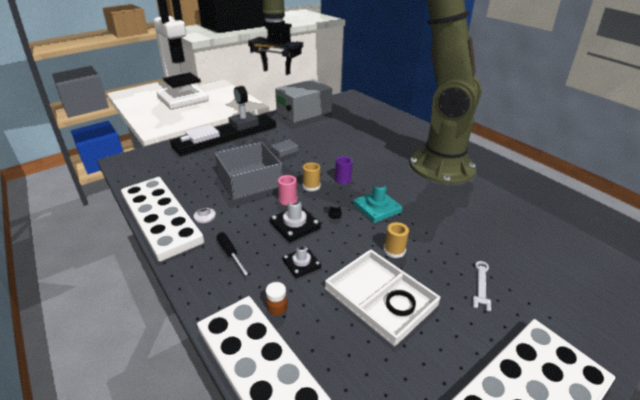

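The top view shows the brass barrels at (244,243) and (361,243), and the meant gauge (large, black) at (318,197). The tray is at (218,201) with its right half empty, and the box is at (408,198). The pink (355,211), purple (353,277), turquoise (295,270) and small gauge (277,176) look-alikes are to be left alone.

```bash
python3 - <<'E'
from h import *
from scipy.optimize import least_squares
def circ(P,r=None):
    f=lambda q:np.hypot(P[:,0]-q[0],P[:,1]-q[1])-(q[2] if r is None else r)
    s=least_squares(f,[*np.median(P[:,:2],0),.025],loss='soft_l1',f_scale=.002);return np.round(s.x,4)
sc=np.load("scene0.npy");tp=np.load("top0.npy")
def win(P,u,v,r): return P[v-r:v+r+1,u-r:u+r+1].reshape(-1,3)
def near(P,c,r): 
    Q=P.reshape(-1,3);return Q[(np.hypot(Q[:,0]-c[0],Q[:,1]-c[1])<r)]
for n,u,v in (("left",244,243),("right",361,243),("gauge",318,197),("pink",355,211),("small",277,176),("purple",353,277),("loupe",309,233),("turq",295,270)):
    W=win(tp,u,v,12);W=W[W[:,2]>.03];c=np.median(W[:,:2],0)
    for nm,P in(("top",tp),("scene",sc)):
        Q=near(P,c,.05);zs=Q[Q[:,2]>.012,2]
        zm=np.nanpercentile(zs,97)
        R=Q[(Q[:,2]>zm-.006)];print(n,nm,c.round(3),"zmax",zm.round(4),len(R),"top",R.mean(0).round(4),circ(R), ((R.max(0)+R.min(0))/2).round(4))
        if n=="gauge":
            R=Q[(Q[:,2]>.03)&(Q[:,2]<.04)];print(" collar",len(R),circ(R,),R.min(0),R.max(0))
        S=Q[(Q[:,2]>.015)&(Q[:,2]<zm-.008)];print("  side",len(S),circ(S,.026 if n!="gauge" else .018))
for n,u,v,r in (("tray",218,201,40),("box",408,198,35)):
    W=win(tp,u,v,r);R=W[W[:,2]>(.022 if n=="tray" else .07)]; R=R[R[:,2]<.1]
    print(n,R[:,2].max(),cv2.minAreaRect(R[:,:2].astype(np.float32)*1000))
print("divider, ", tp[201,[190,205,215,219,221,225,235,248]].round(3).tolist())
E
```

```text
left top [0.435 0.193] zmax 0.0738 128 top [0.4363 0.1946 0.0709] [0.4364 0.1937 0.0211] [0.4362 0.1953 0.0719]
  side 72 [0.4369 0.1874 0.025 ]
left scene [0.435 0.193] zmax 0.0713 191 top [0.4392 0.1954 0.0694] [0.4392 0.1953 0.0219] [0.4382 0.1946 0.0696]
  side 383 [0.4374 0.1941 0.025 ]
right top [ 0.434 -0.162] zmax 0.0747 78 top [ 0.4352 -0.1634  0.0716] [ 0.4341 -0.1632  0.0226] [ 0.4337 -0.1622  0.0734]
  side 80 [ 0.4303 -0.1599  0.025 ]
right scene [ 0.434 -0.162] zmax 0.0712 90 top [ 0.4354 -0.1599  0.069 ] [ 0.435  -0.1606  0.0232] [ 0.4353 -0.1603  0.0688]
  side 263 [ 0.4335 -0.1623  0.025 ]
gauge top [ 0.583 -0.032] zmax 0.0768 48 top [ 0.5816 -0.0329  0.0769] [ 0.5844 -0.0329  0.0159] [ 0.5841 -0.0318  0.0777]
 collar 202 [ 0.5815 -0.0324  0.0224] [ 0.55450062 -0.0603213   0.03063146] [ 0.61277559 -0.00354776  0.03964265]
  side 709 [ 0.5798 -0.031   0.025 ]
gauge scene [ 0.583 -0.032] zmax 0.0772 59 top [ 0.5894 -0.0231  0.0763] [ 0.5839 -0.0314  0.0157] [ 0.5855 -0.0299  0.0762]
 collar 164 [ 0.5836 -0.0317  0.0255] [ 0.55222274 -0.05921352  0.03000662] [ 6.1420054
[... 544 characters left out ...]
 scene [0.646 0.093] zmax 0.0531 46 top [0.6568 0.1043 0.0522] [0.6529 0.0983 0.0108] [0.6533 0.1008 0.0522]
  side 327 [0.6477 0.0904 0.025 ]
purple top [ 0.33  -0.138] zmax 0.0742 89 top [ 0.3295 -0.1357  0.0711] [ 0.3299 -0.1357  0.0228] [ 0.3296 -0.1359  0.0722]
  side 67 [ 0.3324 -0.1313  0.025 ]
purple scene [ 0.33  -0.138] zmax 0.0709 90 top [ 0.3311 -0.1324  0.0689] [ 0.3308 -0.133   0.0227] [ 0.3297 -0.1327  0.0688]
  side 248 [ 0.3292 -0.135   0.025 ]
  return _methods._mean(a, axis=axis, dtype=dtype,
  ret = um.true_divide(
  return np.nanmean(a, axis, out=out, keepdims=keepdims)
<stdin>:15: RuntimeWarning: Mean of empty slice.
Traceback (most recent call last):
ValueError: Initial guess is outside of provided bounds
```

```bash
python3 - <<'E'
from h import *
tp=np.load("top0.npy");sc=np.load("scene0.npy")
for nm,P in(("top",tp),("scene",sc)):
  Q=P.reshape(-1,3);Q=Q[~np.isnan(Q[:,0])]
  for n,x0,x1,y0,y1,z0,z1 in (("tray",.45,.72,.14,.41,.018,.034),("box",.45,.72,-.42,-.18,.072,.09)):
    R=Q[(Q[:,0]>x0)&(Q[:,0]<x1)&(Q[:,1]>y0)&(Q[:,1]<y1)&(Q[:,2]>z0)&(Q[:,2]<z1)]
    print(nm,n,len(R),R.min(0).round(3),R.max(0).round(3),cv2.minAreaRect(R[:,:2].astype(np.float32)*1000))
E
```

```text
top tray 592 [0.45  0.172 0.018] [0.651 0.388 0.034] ((542.1563110351562, 279.0101013183594), (203.7281036376953, 200.48072814941406), 5.458085536956787)
top box 342 [ 0.483 -0.396  0.072] [ 0.657 -0.218  0.088] ((571.5140380859375, -307.73065185546875), (160.63839721679688, 159.1868438720703), 81.8281478881836)
scene tray 1624 [0.451 0.177 0.018] [0.654 0.388 0.034] ((547.0555419921875, 280.0606689453125), (202.5369873046875, 201.68572998046875), 4.834015846252441)
scene box 416 [ 0.485 -0.399  0.072] [ 0.663 -0.216  0.083] ((572.5863037109375, -307.79595947265625), (168.28073120117188, 162.35345458984375), 81.80579376220703)
```

```bash
python3 -m jog '[[1,0.8,-0.6,0,0.159],[1,0.8,-0.6,0,0.159],[1,0.8,-0.6,0,0.159],[1,0.8,-0.6,0,0.11]]' 20
```

```text
time_s: 0.43
tool_pos: [0.337, -0.5184, 0.2391]
tool_rot: [-180.0, 0.0, -0.4]
force: [0.0, -1.3, -0.3]
grip_width: 0.0872
grasp_force: 0.0
```

```bash
python3 -m jog '[[1,0.27,-0.98,0.2,-0.01],[1,0.27,-0.98,0.2,0],[1,0.27,-0.98,0.2,0],[1,0.27,-0.98,0.2,0],[1,0.27,-0.98,0.2,0],[1,0.27,-0.98,0.2,0],[1,0.27,-0.98,0.2,0],[1,0.27,-0.98,0.2,0],[1,0.27,-0.98,0.2,0],[1,0.27,-0.98,0.2,0],[1,0.27,-0.98,0.2,0],[1,0.27,-0.98,0.2,0]]'; python3 -m jog '[[1,0.27,-0.98,0.4,0],[1,0.27,-0.98,0.4,0],[1,0.27,-0.98,0.4,0],[1,0.27,-0.98,0.4,0],[1,0.27,-0.98,0.2,0],[1,0.27,-0.98,0.2,0],[1,0,0,0,0],[1,0,0,0,0]]'
```

```text
time_s: 1.43
tool_pos: [0.4002, -0.2825, 0.191]
tool_rot: [-180.0, 0.0, 0.4]
force: [1.1, 0.2, 0.1]
grip_width: 0.0868
grasp_force: 0.0
time_s: 2.1
tool_pos: [0.4317, -0.1649, 0.1511]
tool_rot: [-180.0, 0.1, 0.6]
force: [-0.8, -0.6, -0.1]
grip_width: 0.0871
grasp_force: 0.0
```

```bash
python3 -m jog '[[1,0.12,-0.15,0.3,0.013],[1,0,0,0.8,0],[1,0,0,0.8,0],[1,0,0,0.8,0],[1,0,0,0.8,0],[1,0,0,0.8,0],[1,0,0,0.4,0],[1,0,0,0.3,0],[1,0,0,0,0]]'; python3 -m jog '[[0.7,0,0,0,0],[0.6,0,0,0,0],[0.5,0,0,0,0],[0.4,0,0,0,0],[0.3,0,0,0,0],[0.3,0,0,0,0],[0.3,0,0,0,0],[0.3,0,0,0,0]]' 20
```

```text
time_s: 2.85
tool_pos: [0.4334, -0.1631, 0.0505]
tool_rot: [-180.0, 0.1, -0.2]
force: [-0.2, -0.6, 0.5]
grip_width: 0.0868
grasp_force: 0.0
time_s: 3.52
tool_pos: [0.4344, -0.1629, 0.0518]
tool_rot: [180.0, -0.0, -0.1]
force: [-0.9, 0.6, 2.8]
grip_width: 0.0518
grasp_force: 20.0
```

```bash
python3 -m jog '[[0.3,0,0,-0.5,0],[0.3,0,0,-1,0],[0.3,0,0,-1,0],[0.3,0,0,-1,0],[0.3,0,0,-1,0],[0.3,0,0,-1,0],[0.3,0.75,-0.66,-0.2,0],[0.3,0.9,-0.79,0,0],[0.3,0.9,-0.79,0,0],[0.3,0.9,-0.79,0,0],[0.3,0.9,-0.79,0,0],[0.3,0.9,-0.79,0,0]]' 25; python3 -m jog '[[0.3,0.9,-0.79,0,0],[0.3,0.7,-0.61,0,0],[0.3,0.4,-0.33,0,0],[0.3,0,0,0,0],[0.3,0,0,0,0],[0.3,0,0,0,0]]'
cat > m.py <<'E'
from h import *
import sys
from scipy.optimize import least_squares
# held barrel: fit axis from rim & side points, rel. to TCP
n=sys.argv[1];o=env.get_obs();t=np.array(o["tool_pos"])
for nm in("top","scene"):
    c=read_camera(nm);P=cloud(c);col=c["color"].astype(int)
    cv2.imwrite(f"pics/{nm}_{n}.png",c["color"][...,::-1]);np.save(f"{nm}_{n}.npy",P)
    br=(col[...,0]>col[...,2]*1.7)&(col[...,1]>col[...,2]*1.25)
    m=br&(np.hypot(P[...,0]-t[0],P[...,1]-t[1])<.06)&(P[...,2]>.012)&(P[...,2]<t[2]+.03)
    S=P[m];
    print(nm,len(S),"z",np.percentile(S[:,2],[1,99]).round(3))
    S=S[S[:,2]<np.percentile(S[:,2],99)-.008]
    f=lambda q:np.hypot(S[:,0]-q[0],S[:,1]-q[1])-.026
    s=least_squares(f,t[:2],loss='soft_l1',f_scale=.002).x
    print(" axis",s.round(4),"rel tcp",(s-t[:2]).round(4),"rms",np.sqrt((f(s)**2).mean()).round(4))
print(t.round(4),np.round(o["tool_rot"],2))
E
python3 m.py 1
```

```text
time_s: 4.52
tool_pos: [0.5392, -0.0701, 0.165]
tool_rot: [-180.0, 0.1, -0.2]
force: [0.2, -0.1, -4.8]
grip_width: 0.0518
grasp_force: 25.0
time_s: 5.02
tool_pos: [0.5784, -0.0378, 0.165]
tool_rot: [179.9, 0.1, -0.2]
force: [-0.2, -0.2, -5.7]
grip_width: 0.052
grasp_force: 25.0Traceback (most recent call last):
  File "m.py", line 12, in <module>
    print(nm,len(S),"z",np.percentile(S[:,2],[1,99]).round(3))
                        ~~~~~~~~~~~~~^^^^^^^^^^^^^^^
    return _quantile_unchecked(
        a, q, axis, out, overwrite_input, method, keepdims, weights)
    return _ureduce(a,
                    func=_quantile_ureduce_func,
    ...<5 lines>...
                    overwrite_input=overwrite_input,
                    method=method)
    r = func(a, **kwargs)
    result = _quantile(arr,
                       quantiles=q,
    ...<2 lines>...
                       out=out,
                       weights=wgt)
    slices_having_nans = np.isnan(arr[-1, ...])
                                  ~~~^^^^^^^^^
IndexError: index -1 is out of bounds for axis 0 with size 0
```

```bash
sed -i 's/^    S=P\[m\];/    S=P[m]\n    if len(S)<30: continue/' m.py; python3 -m jog '[[0.3,0.28,-0.29,0,0],[0.3,0,0,0.75,0],[0.3,0,0,0.75,0],[0.3,0,0,0.1,0],[0.3,0,0,0,0],[0.3,0,0,0,0]]'; python3 m.py 2; python3 - <<'E'
import cv2
a=cv2.imread("pics/scene_2.png");cv2.imwrite("pics/s2c.png",cv2.resize(a[120:270,220:400],None,fx=4,fy=4))
E
```

```text
time_s: 5.57
tool_pos: [0.5854, -0.0308, 0.1341]
tool_rot: [180.0, -0.0, -0.2]
force: [0.0, 1.1, -4.8]
grip_width: 0.0522
grasp_force: 25.0
scene 391 z [0.095 0.154]
 axis [ 0.5844 -0.0298] rel tcp [-0.001   0.0011] rms 0.0032
[ 0.5854 -0.0308  0.1341] [ 1.7999e+02 -3.0000e-02 -1.7000e-01]
```

View pics/s2c.png

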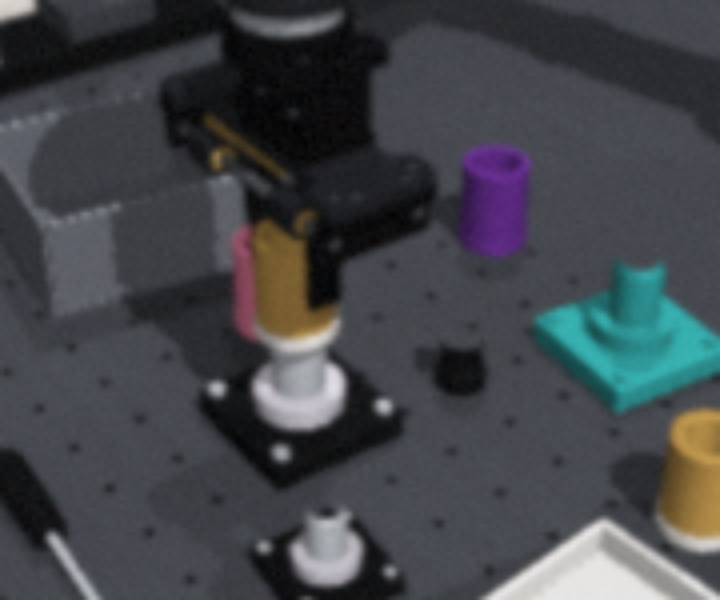

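The crop shows the barrel's white foot (300,330) squarely above the pin (298,370). I'm lowering it slowly and watching the force.

```bash
python3 -m jog '[[0.3,-0.05,0.05,0.2,0],[0.3,0,0,0.2,0],[0.3,0,0,0.2,0],[0.3,0,0,0.2,0],[0.3,0,0,0,0]]' 15
```

```text
time_s: 6.08
tool_pos: [0.5833, -0.0317, 0.1162]
tool_rot: [-180.0, 0.1, -0.1]
force: [0.1, -0.4, -5.6]
grip_width: 0.0525
grasp_force: 15.0
```

```bash
python3 -m jog '[[0.3,0,0,0.25,0],[0.3,0,0,0.25,0],[0.3,0,0,0.25,0],[0.3,0,0,0.25,0],[0.3,0,0,0.15,0],[0.3,0,0,0,0]]'; python3 -m jog '[[0.3,0,0,0.15,0],[0.3,0,0,0.1,0],[0.3,0,0,0.1,0],[0.3,0,0,0,0]]'
```

```text
time_s: 6.58
tool_pos: [0.5834, -0.0316, 0.0934]
tool_rot: [-180.0, 0.1, -0.1]
force: [-0.6, 0.9, -4.6]
grip_width: 0.0525
grasp_force: 15.0
time_s: 6.92
tool_pos: [0.584, -0.0317, 0.0872]
tool_rot: [180.0, 0.0, -0.1]
force: [0.5, -0.7, -5.4]
grip_width: 0.0521
grasp_force: 15.0
```

```bash
python3 -m jog '[[0.3,0,0,0.05,0],[0.3,0,0,0.05,0],[0.3,0,0,0,0]]'; python3 -m jog '[[0.3,0,0,0.05,0],[0.3,0,0,0,0]]'
```

```text
time_s: 7.17
tool_pos: [0.5843, -0.0316, 0.0869]
tool_rot: [180.0, -0.0, -0.1]
force: [-4.2, 0.8, 5.3]
grip_width: 0.0521
grasp_force: 15.0
time_s: 7.33
tool_pos: [0.5843, -0.0316, 0.0868]
tool_rot: [179.9, -0.0, -0.2]
force: [-7.4, 0.9, 10.1]
grip_width: 0.0521
grasp_force: 15.0
```

```bash
python3 -m jog '[[0.3,-0.02,0,-0.2,0],[0.3,0,0,-0.7,0],[0.3,0,0,-1,0],[0.3,0,0,-1,0],[0.3,0,0,-1,0],[0.3,0,0,-0.4,0],[0.3,-0.05,-0.5,0,0],[0.3,-0.05,-0.95,0,0],[0.3,-0.05,-0.95,0,0],[0.3,-0.05,-0.95,0,0],[0.3,-0.05,-0.95,0,0],[0.3,-0.05,-0.95,0,0]]' 25; python3 -m jog '[[0.3,-0.05,-0.95,0,0],[0.3,-0.05,-0.95,0,0],[0.3,-0.05,-0.95,0,0],[0.3,-0.05,-0.95,0,0],[0.3,-0.05,-0.95,0,0],[0.3,-0.05,-0.95,0,0],[0.3,-0.05,-0.95,0,0],[0.3,0,-0.95,0,0],[0.3,0,-0.3,0,0],[0.3,0,0,0,0],[0.3,0,0,0,0]]'
```

```text
time_s: 8.33
tool_pos: [0.5767, 0.0751, 0.1685]
tool_rot: [-180.0, 0.1, -0.1]
force: [-0.3, 0.1, -5.1]
grip_width: 0.0519
grasp_force: 25.0
time_s: 9.25
tool_pos: [0.5709, 0.2308, 0.1693]
tool_rot: [179.9, 0.1, -0.1]
force: [0.1, -0.4, -4.7]
grip_width: 0.0521
grasp_force: 25.0
```

```bash
python3 m.py 3; python3 - <<'E'
from h import *
# tray outline in scene view, barrels masked off
P=np.load("scene0.npy");Q=P.reshape(-1,3)
R=Q[(np.abs(Q[:,2]-.026)<.005)&(Q[:,0]>.48)&(Q[:,0]<.70)&(Q[:,1]>.15)&(Q[:,1]<.41)]
print(cv2.minAreaRect(R[:,:2].astype(np.float32)*1000),R.min(0),R.max(0))
E
```

```text
scene 669 z [0.13  0.189]
 axis [0.5708 0.2308] rel tcp [-0.0001  0.    ] rms 0.0031
[0.5709 0.2308 0.1693] [ 1.7992e+02  1.0000e-01 -1.1000e-01]
((571.1417846679688, 282.71173095703125), (152.36965942382812, 201.989013671875), 5.623404026031494) [0.48761463 0.17675123 0.02101378] [0.65412814 0.38834987 0.03099289]
```

View pics/scene_3.png

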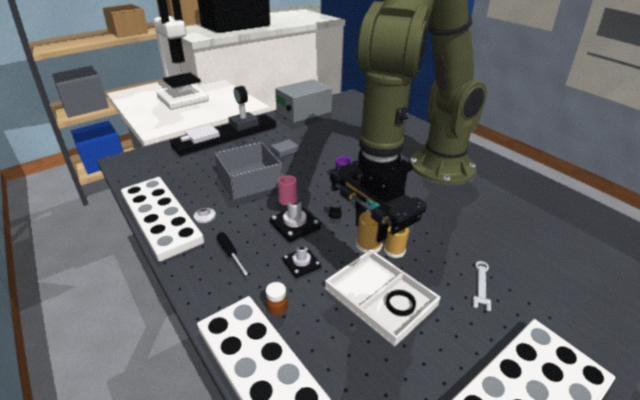

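The picture shows the barrel held at (369,232), in front of the tray and above its empty half around (362,280). The other barrel (396,240) is clear, so I'm lowering.

```bash
python3 -m jog '[[0.3,0.25,-0.15,0.4,0],[0.3,0,0,1,0],[0.3,0,0,1,0],[0.3,0,0,1,0],[0.3,0,0,0.8,0],[0.3,0,0,0.5,0],[0.3,0,0,0.3,0],[0.3,0,0,0.2,0],[0.3,0,0,0.1,0],[0.3,0,0,0.1,0],[0.3,0,0,0,0]]' 15; python3 -m jog '[[0.3,0,0,0.05,0],[0.3,0,0,0.05,0],[0.3,0,0,0,0]]'
```

```text
time_s: 10.27
tool_pos: [0.5769, 0.2345, 0.063]
tool_rot: [-180.0, -0.1, -0.1]
force: [-0.1, 1.4, -5.1]
grip_width: 0.0522
grasp_force: 15.0
time_s: 10.52
tool_pos: [0.5766, 0.2344, 0.0608]
tool_rot: [180.0, -0.0, -0.1]
force: [0.1, 0.2, -5.4]
grip_width: 0.0522
grasp_force: 15.0
```

```bash
python3 -m jog '[[0.3,0,0,0.07,0],[0.3,0,0,0.07,0],[0.3,0,0,0.05,0],[0.3,0,0,0,0]]';python3 -m jog '[[0.3,0,0,0.03,0],[0.3,0,0,0,0]]'
```

```text
time_s: 10.85
tool_pos: [0.5765, 0.2344, 0.0569]
tool_rot: [180.0, 0.0, -0.1]
force: [-1.0, -1.7, -1.8]
grip_width: 0.0525
grasp_force: 15.0
time_s: 11.02
tool_pos: [0.5765, 0.2344, 0.0569]
tool_rot: [180.0, -0.0, -0.1]
force: [-2.8, -1.7, 3.3]
grip_width: 0.0521
grasp_force: 15.0
```

```bash
python3 -m jog '[[0.65,0,0,0,0],[0.75,0,0,0,0],[0.85,0,0,0,0],[1,0,0,0,0],[1,0,0,0,0],[1,0,0,-0.4,0],[1,0,0,-0.8,0],[1,0,0,-1,0],[1,0,0,-1,0],[1,0,0,-1,0],[1,0,0,-1,0],[1,0,0,0,0]]'; python3 -m jog '[[1,-0.5,0.15,0,0],[1,-0.95,0.27,0,0],[1,-0.95,0.27,0,0],[1,-0.95,0.27,0,0],[1,-0.95,0.27,0,0],[1,-0.95,0.27,0,0],[1,-0.95,0.27,0,0],[1,-0.7,0.25,0,0],[1,0,0,0,0],[1,0,0,0,0],[1,0,0,0,0]]'; python3 - <<'E'
from h import *
t=env.get_obs()["tool_pos"];c=read_camera("scene");P=cloud(c);col=c["color"].astype(int);cv2.imwrite("pics/s4.png",c["color"][...,::-1])
from scipy.optimize import least_squares
for nm,x,y,z0,z1 in(("tray",.5765,.2344,.02,.067),("left",.4378,.194,.015,.062)):
    m=(np.hypot(P[...,0]-x,P[...,1]-y)<.04)&(P[...,2]>z0)&(P[...,2]<z1)&(col[...,0]>col[...,2]*1.7);S=P[m]
    f=lambda q:np.hypot(S[:,0]-q[0],S[:,1]-q[1])-.026
    print(nm,len(S),least_squares(f,[x,y],loss='soft_l1',f_scale=.002).x.round(4),S[:,2].max())
E
```

```text
time_s: 12.02
tool_pos: [0.5789, 0.2359, 0.1655]
tool_rot: [-179.8, -0.4, -0.1]
force: [1.1, 0.2, 1.0]
grip_width: 0.0865
grasp_force: 0.0
time_s: 12.93
tool_pos: [0.4392, 0.1945, 0.1604]
tool_rot: [-180.0, -0.1, -0.2]
force: [0.3, 0.1, 0.3]
grip_width: 0.0868
grasp_force: 0.0
tray 456 [0.5778 0.2342] 0.06686746682591516
left 360 [0.4374 0.1939] 0.061845978948614766
```

View pics/s4.png

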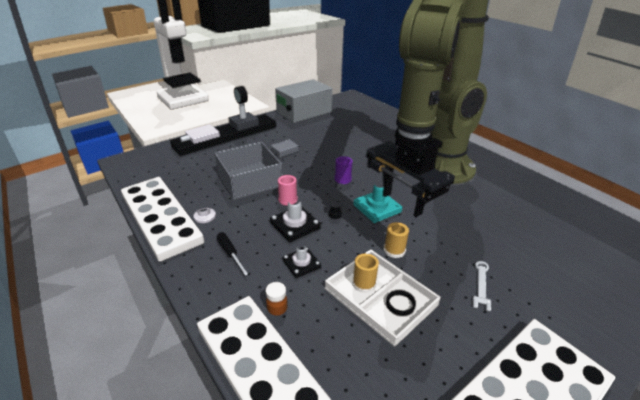

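The good barrel stands upright in the empty half at (366,270). The second barrel (397,238) is still in place and the gripper is above it.

```bash
python3 -m jog '[[1,-0.07,0.02,0.4,0],[1,0,0,0.8,0],[1,0,0,0.8,0],[1,0,0,0.8,0],[1,0,0,0.8,0],[1,0,0,0.8,0],[1,0,0,0.7,0],[1,0,0,0.4,0],[1,0,0,0,0]]'; python3 -m jog '[[0.7,0,0,0,0],[0.6,0,0,0,0],[0.5,0,0,0,0],[0.4,0,0,0,0],[0.3,0,0,0,0],[0.3,0,0,0,0],[0.3,0,0,0,0],[0.3,0,0,0,0]]' 25
```

```text
time_s: 13.73
tool_pos: [0.4355, 0.1936, 0.0479]
tool_rot: [180.0, 0.3, -0.1]
force: [0.1, -0.3, 0.6]
grip_width: 0.0868
grasp_force: 0.0
time_s: 14.4
tool_pos: [0.4372, 0.1941, 0.0504]
tool_rot: [-180.0, -0.0, -0.1]
force: [-0.4, 0.1, 2.0]
grip_width: 0.0503
grasp_force: 25.0
```

```bash
python3 -m jog '[[0.3,0,0,-0.5,0],[0.3,0,0,-1,0],[0.3,0,0,-1,0],[0.3,0,0,-1,0],[0.3,0,0,-1,0],[0.3,0,0,-1,0],[0.3,0.3,0.47,-0.4,0],[0.3,0.6,0.92,0,0],[0.3,0.6,0.92,0,0],[0.3,0.6,0.92,0,0],[0.3,0.6,0.92,0,0],[0.3,0.6,0.92,0,0]]'; python3 -m jog '[[0.3,0.6,0.92,0,0],[0.3,0.6,0.92,0,0],[0.3,0.6,0.92,0,0],[0.3,0.6,0.92,0,0],[0.3,0.6,0.92,0,0],[0.3,0.6,0.92,0,0],[0.3,0.4,0.6,0,0],[0.3,0,0,0,0],[0.3,0,0,0,0],[0.3,0,0,0,0]]'
```

```text
time_s: 15.4
tool_pos: [0.5024, 0.0913, 0.1681]
tool_rot: [180.0, 0.1, -0.1]
force: [0.5, 0.7, -3.7]
grip_width: 0.0504
grasp_force: 25.0
time_s: 16.23
tool_pos: [0.5816, -0.0288, 0.1679]
tool_rot: [-179.9, 0.1, -0.1]
force: [0.2, 0.5, -3.8]
grip_width: 0.0504
grasp_force: 25.0
```

```bash
python3 -m jog '[[0.3,0.1,0.14,0.2,0],[0.3,0,0,0.75,0],[0.3,0,0,0.75,0],[0.3,0,0,0,0],[0.3,0,0,0,0]]' 20; python3 m.py 5;  python3 -m jog '[[0.3,0,0,0.1,0],[0.3,0,0,0.05,0],[0.3,0,0,0,0]]' 15
```

```text
time_s: 16.65
tool_pos: [0.5833, -0.0322, 0.1333]
tool_rot: [-180.0, 0.1, -0.1]
force: [0.1, -0.2, -3.4]
grip_width: 0.0507
grasp_force: 20.0
scene 375 z [0.095 0.155]
 axis [ 0.5824 -0.0318] rel tcp [-0.0009  0.0004] rms 0.0033
[ 0.5833 -0.0322  0.1333] [-1.7998e+02  1.4000e-01 -7.0000e-02]
time_s: 17.0
tool_pos: [0.5845, -0.033, 0.1314]
tool_rot: [180.0, -0.0, -0.1]
force: [0.2, 0.8, -4.0]
grip_width: 0.0505
grasp_force: 15.0
```

```bash
python3 -m jog '[[0.3,0,-0.05,0.05,0],[0.3,0,0,0.05,0],[0.3,0,0,0.05,0],[0.3,0,0,0,0]]';python3 -m jog '[[0.3,0,0,0.05,0],[0.3,0,0,0.05,0],[0.3,0,0,0,0]]'; python3 -m jog '[[0.3,0,0,0.05,0],[0.3,0,0,0,0]]'
```

```text
time_s: 17.33
tool_pos: [0.5842, -0.032, 0.1279]
tool_rot: [180.0, 0.0, -0.1]
force: [-0.7, 0.1, -4.1]
grip_width: 0.0506
grasp_force: 15.0
time_s: 17.58
tool_pos: [0.5848, -0.0321, 0.1263]
tool_rot: [180.0, -0.1, -0.1]
force: [1.1, -0.0, -3.0]
grip_width: 0.0503
grasp_force: 15.0
time_s: 17.75
tool_pos: [0.5849, -0.0321, 0.1259]
tool_rot: [180.0, -0.1, -0.1]
force: [0.4, 0.0, 0.9]
grip_width: 0.0503
grasp_force: 15.0
```

```bash
python3 -m jog '[[0.3,0,0,0.05,0],[0.3,0,0,0.05,0],[0.3,0,0,0,0]]'
```

```text
time_s: 18.0
tool_pos: [0.5854, -0.032, 0.1256]
tool_rot: [180.0, -0.1, -0.1]
force: [-1.9, -0.4, 10.3]
grip_width: 0.0504
grasp_force: 15.0
```

It stops at the tip (underside about 75 mm up, resisting with 10 N), so this one is the reject and goes to the grey box.

```bash
python3 -m jog '[[0.3,0,0,-0.3,0],[0.3,0,0,-0.8,0],[0.3,0,0,-1,0],[0.3,0,0,-0.4,0],[0.3,-0.04,0.5,0,0],[0.3,-0.05,0.95,0,0],[0.3,-0.05,0.95,0,0],[0.3,-0.05,0.95,0,0],[0.3,-0.05,0.95,0,0],[0.3,-0.05,0.95,0,0],[0.3,-0.05,0.95,0,0],[0.3,-0.05,0.95,0,0]]' 25; python3 -m jog '[[0.3,-0.05,0.95,0,0],[0.3,-0.05,0.95,0,0],[0.3,-0.05,0.95,0,0],[0.3,-0.05,0.95,0,0],[0.3,-0.05,0.95,0,0],[0.3,-0.05,0.95,0,0],[0.3,-0.05,0.95,0,0],[0.3,0,0.2,0,0],[0.3,0,0,0,0],[0.3,0,0,0,0]]'
```

```text
time_s: 19.0
tool_pos: [0.5748, -0.1768, 0.1713]
tool_rot: [-180.0, 0.2, -0.2]
force: [0.9, -0.0, -4.2]
grip_width: 0.0504
grasp_force: 25.0
time_s: 19.83
tool_pos: [0.5684, -0.311, 0.172]
tool_rot: [-179.9, 0.1, -0.1]
force: [1.0, 0.6, -3.9]
grip_width: 0.0506
grasp_force: 25.0
```

```bash
python3 -m jog '[[0.3,0.15,-0.1,0.4,0],[0.3,0,0,0.8,0],[0.3,0,0,0.9,0],[0.3,0,0,0.9,0],[0.3,0,0,0.8,0],[0.3,0,0,0.6,0],[0.3,0,0,0.4,0],[0.3,0,0,0.3,0],[0.3,0,0,0.1,0],[0.3,0,0,0,0]]'; python3 -m jog '[[0.65,0,0,0,0],[0.75,0,0,0,0],[0.8,0,0,0,0],[0.9,0,0,0,0],[0.9,0,0,0,0],[0.9,0,0,-0.3,0],[0.9,0,0,-0.7,0],[0.9,0,0,-1,0],[0.9,0,0,-1,0],[0.9,0,0,-1,0],[0.9,0,0,-1,0],[0.9,0,0,-1,0]]'; python3 -m jog '[[0.9,-0.7,0.7,-0.6,0],[0.9,-0.7,0.7,-0.5,0],[0.9,-0.7,0.7,0,0],[0.9,-0.7,0.7,0,0],[0.9,-0.7,0.7,0,0],[0.9,-0.7,0.7,0,0],[0.9,-0.4,0.5,0,0],[0.9,0,0,0,0],[0.9,0,0,0,0]]'; python3 - <<'E'
from h import *
a=read_camera("top");b=read_camera("scene")
cv2.imwrite("pics/f.png",np.hstack([a["color"][100:320,150:480],b["color"][110:330,150:480]])[...,::-1])
P=cloud(a);Q=P[170:230,380:440].reshape(-1,3);print(Q[(Q[:,2]>.02)&(np.abs(Q[:,0]-.572)<.06)&(np.abs(Q[:,1]+.308)<.06)].mean(0),env.get_obs()["time_s"])
E
```

```text
time_s: 20.67
tool_pos: [0.572, -0.3097, 0.0691]
tool_rot: [-180.0, -0.0, -0.1]
force: [-0.4, -0.1, -4.0]
grip_width: 0.0504
grasp_force: 25.0
time_s: 21.67
tool_pos: [0.5721, -0.31, 0.1919]
tool_rot: [180.0, -0.1, -0.1]
force: [-0.9, -0.3, 0.5]
grip_width: 0.0786
grasp_force: 0.0
time_s: 22.42
tool_pos: [0.4798, -0.404, 0.212]
tool_rot: [180.0, -0.1, -0.2]
force: [0.5, 0.2, -0.0]
grip_width: 0.0785
grasp_force: 0.0
[ 0.56503196 -0.30895386  0.07564804] 22.5167
```

View pics/f.png

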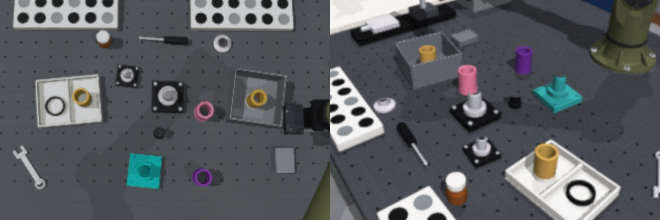

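The good barrel stands upright in the tray's empty half (82,97), the reject is in the grey box (257,97), and everything else is where it was.

```bash
python3 -c "
from cell import env
print(env.sign_off())"
```

```text
the job is handed in; nothing more can be done
None
```

The job is handed in at about 22.5 s: the barrel nearest the reject box slid fully down to the collar and now stands upright in the tray's empty half, the one nearest the tray stopped on the pin's tip and is in the grey box, and nothing else looked disturbed in the last pictures.

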